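# Sort filled candle tins from empty ones by weight

### The job

Four closed candle tins that look alike stand among the jar and bottles on the bench; some already hold a solid cast candle and some are still empty. Lift each one to feel which it is, then stand the full ones upright in the slatted wooden crate and the empty ones upright in the sheet-steel tray, one tin to a compartment. Do not tip a tin over, and leave the jar and the bottles standing where they are.

Things in the scene. Friction and masses are not known exactly. Their poses are not given: they have to be found in the camera images.
- tin_a: one of four look-alike closed cream candle tins: upright cylinder 60 mm across the body and 90 mm tall, slip lid (62 mm across, 13 mm high, fixed) on top; full (solid cast candle inside, 390 to 530 g in all) or empty (only a card packing sleeve inside, 60 to 85 g), which shows only on lifting. Origin: centre of its underside; z up along its axis
- tin_b: one of four look-alike closed cream candle tins: upright cylinder 60 mm across the body and 90 mm tall, slip lid (62 mm across, 13 mm high, fixed) on top; full (solid cast candle inside, 390 to 530 g in all) or empty (only a card packing sleeve inside, 60 to 85 g), which shows only on lifting. Origin: centre of its underside; z up along its axis
- tin_c: one of four look-alike closed cream candle tins: upright cylinder 60 mm across the body and 90 mm tall, slip lid (62 mm across, 13 mm high, fixed) on top; full (solid cast candle inside, 390 to 530 g in all) or empty (only a card packing sleeve inside, 60 to 85 g), which shows only on lifting. Origin: centre of its underside; z up along its axis
- tin_d: one of four look-alike closed cream candle tins: upright cylinder 60 mm across the body and 90 mm tall, slip lid (62 mm across, 13 mm high, fixed) on top; full (solid cast candle inside, 390 to 530 g in all) or empty (only a card packing sleeve inside, 60 to 85 g), which shows only on lifting. Origin: centre of its underside; z up along its axis
- crate: wooden crate of pale pine with slatted long sides, 86 x 166 x 40 mm, walls and divider 6 mm; for the full tins. Two 74 mm square compartments centred at x 0, y +40 and -40 mm, their floor 8 mm above the underside. Origin: centre of the underside, on the table; y along the row. At the table's front, left or right; fixed
- tray: bent sheet-steel tray with plain walls and a flat lifting tab at each end, 82 x 162 x 36 mm (194 mm over the tabs), walls 4 mm; for the empty tins. Two 74 mm square compartments centred at x 0, y +40 and -40 mm, their floor 8 mm above the underside. Origin: centre of the underside, on the table; y along the row. At the table's front, left or right; fixed
- spice_jar: spice jar with a red cap, 45 mm across and 109 mm tall, standing loose among the tins; a bystander. Origin: centre of its underside
- dropper_bottle: brown dropper bottle with a black teat, 34 mm across and 102 mm tall, standing loose among the tins; a bystander. Origin: centre of its underside
- dropper_bottle_2: a second such dropper bottle, 34 mm across and 102 mm tall, standing loose among the tins; a bystander. Origin: centre of its underside
- tape_dispenser: black tape dispenser in the middle of the front of the table, fixed in place, 170 mm along x, 90 mm along y, 90 mm tall (70 mm at its far end). Origin: centre of its underside
- wick_press: green arbor press at the left, fixed in place: base 170 mm along x, 84 mm along y, body 0.24 m tall, its lever and knob reach out at its left towards the robot, up to 0.31 m high. Origin: centre of its underside

How it is judged (in metres and radians):
At the end, for the whole second after the job is handed in: Every full tin stands in the crate and every empty tin in the tray (by the weight it rests with: over 2.3 N in the crate, under 1.6 N in the tray), each on the floor of a compartment (less than 14 mm above the container's underside), upright within 0.1 rad and at rest (((contact force between tin_a and crate above 2.3 N and x of tin_a in the frame of crate between -0.025 and 0.025 m and y of tin_a in the frame of crate between -0.065 and 0.065 m and z of tin_a in the frame of crate below 0.014 m) or (contact force between tin_a and tray below 1.6 N and x of tin_a in the frame of tray between -0.025 and 0.025 m and y of tin_a in the frame of tray between -0.065 and 0.065 m and z of tin_a in the frame of tray below 0.014 m)) and angle between each of tin_a, tin_b, tin_c, tin_d's own z axis and vertical below 0.1 rad and linear speed of each of tin_a, tin_b, tin_c, tin_d below 0.02 m/s and ((contact force between tin_b and crate above 2.3 N and x of tin_b in the frame of crate between -0.025 and 0.025 m and y of tin_b in the frame of crate between -0.065 and 0.065 m and z of tin_b in the frame of crate below 0.014 m) or (contact force between tin_b and tray below 1.6 N and x of tin_b in the frame of tray between -0.025 and 0.025 m and y of tin_b in the frame of tray between -0.065 and 0.065 m and z of tin_b in the frame of tray below 0.014 m)) and ((contact force between tin_c and crate above 2.3 N and x of tin_c in the frame of crate between -0.025 and 0.025 m and y of tin_c in the frame of crate between -0.065 and 0.065 m and z of tin_c in the frame of crate below 0.014 m) or (contact force between tin_c and tray below 1.6 N and x of tin_c in the frame of tray between -0.025 and 0.025 m and y of tin_c in the frame of tray between -0.065 and 0.065 m and z of tin_c in the frame of tray below 0.014 m)) and ((contact force between tin_d and crate above 2.3 N and x of tin_d in the frame of crate between -0.025 and 0.025 m and y of tin_d in the frame of crate between -0.065 and 0.065 m and z of tin_d in the frame of crate below 0.014 m) or (contact force between tin_d and tray below 1.6 N and x of tin_d in the frame of tray between -0.025 and 0.025 m and y of tin_d in the frame of tray between -0.065 and 0.065 m and z of tin_d in the frame of tray below 0.014 m))); the robot touches nothing.
It fails at once if the spice jar or a dropper bottle is pushed more than 30 mm from where it was (distance of any of spice_jar, dropper_bottle, dropper_bottle_2 from where it was at the start of the episode above 0.03 m).
It fails at once if the spice jar or a dropper bottle is tipped over (angle between any of spice_jar, dropper_bottle, dropper_bottle_2's own z axis and vertical above 0.4 rad).
It fails at once if a candle tin is tipped over (angle between any of tin_a, tin_b, tin_c, tin_d's own z axis and vertical above 0.8 rad).
It also fails if it takes over 72 s, if anything falls off the work surface, if the arm or the gripper's body presses on something with over 40 N, if the wrist force passes 120 N, or if a joint passes its speed limit or range.

### The arm

A 6-joint arm with a two-finger parallel gripper is mounted at the origin on a cart in front of the work surface, level with it; the furniture and walls round the work are solid. World frame = base frame: x ahead of the robot, y to its left, z up, the work surface at z = 0. Lengths are in m, angles in degrees, forces in N, time in s.
With the tool pointing down it reaches from about 0.25 to 0.725 m from the base axis. Payload 9.7 kg.
Tool frame: the origin (TCP) lies between the finger pads; the fingertips stand 25 mm ahead of it and the grasp point (between the pads) lies 6 mm ahead of it; z points along the fingers, y is the line along which they close (so a half turn about z gives the same grasp; the last joint's range is limited). The gripper opens to 85 mm and grips with 20 to 120 N. Pads are 22 mm wide; open, the fingers measure 114 mm over their backs; the gripper's body (76 mm by 85 mm) begins 54 mm behind the grasp point. The pads swing forward as they close: fully open they stand 13 mm farther back than shut.
Start: joints at [68.182, 4.979, 10.078, 95.1, 0, 90], TCP at [0.204, 0.511, 0.256] pointing down, gripper open.
Joint ranges: [-179.16, 179.16], [-48.56, 103.87], [-65.8, 70.77], [-126.05, 130.52], [-82.76, 87.17], [-180, 180]. Speed limits (degrees/s): [127.2, 127.2, 147.25, 180, 180, 180].

### API

Orientations are given as [roll, pitch, yaw] about the fixed x, y, z axes, in that order (R = Rz(yaw) Ry(pitch) Rx(roll)).
In Python, from workcell import bot gives the robot as it stands.
- The arm moves only by the shell command python3 drive.py FILE [FORCE], which reads ROWS from the file FILE. ROWS is a JSON list of rows, 1 to 5 of them, each an object with the fields x, y, z (the shift in m), yaw (a turn about the tool's z in degrees), finger_gap (the finger opening in m); a field left out counts as zero (the opening has to be given); each row is the pose to reach, as a shift and turn from the pose commanded when the command began, along the tool's axes at that moment; what a row does not reach only later rows make up. A row lasts 1/12 s, in which the tool goes at most 0.0417 m and 7.16 degrees, less where a joint would pass 70% of its speed; a pose out of reach is approached as far as the arm can. The fingers move at their own pace and stop on an object; FORCE is the grip in N (left out, the last holds). Time passes only in rows, so rows that do not move let the fingers close. It prints the time, the measured TCP pose, the force, the opening and the grip force at its end. Input that does not fit is refused with a message, and nothing moves.
- bot.get_obs(): the state, without advancing time (a new reading comes with each control period).
- bot.camera(name): name is "side" or "top" or "wrist"; returns the picture (384x512x3 uint8, blue, green, red); there is no depth.
- bot.camera_info(name): a dict with "mtx" (3x3 intrinsics, pixels), "extrinsics" (4x4, takes a point from camera to world coordinates). Camera axes: x right, y down, z forward; pixel columns grow to the right and rows downward; lengths in m; the calibration is good to about 2 mm. A picture is of the moment at which its call begins: read the wrist's pose just before it. camera_info takes no time and is no camera call; for the wrist camera it gives the pose at the moment of the call.
- bot.job_done(): hands the job in; it is judged then, once.
The state is a dict: "time": time; "q": joint angles; "qd": joint speeds; "joint_efforts": joint torques, N m; "ee_pos": TCP position; "tcp_rot": TCP orientation; "wrist_force": force on the tool from outside, world axes, zero at the start; "torque": the same for the moment, N m; "opening": finger opening in m; "grasp_force": force on a finger pad.
Only numpy, scipy, OpenCV 4.12 (cv2) and the standard library are available. Lean on these libraries where they do the work, as an engineer would, in place of code of your own. Each camera call takes 0.05 s, during which the arm holds its last target. There are 200 camera calls.

## Working session

There is one attempt and no reset: what is moved stays moved. The work goes in short steps, Python scripts to look and compute and a shell command to move; the robot and the scene stay as the last step left them, time stands still between calls to the robot, and variables do not carry over. Pictures are saved under pics/ and viewed, at most 10 in all, crops included, and the job is handed in when it is done.

```bash
ls; mkdir -p pics
python3 - <<'E'
from workcell import bot
import cv2,numpy as np
o=bot.get_obs();print(o)
for n in("top","side"):
    im=bot.camera(n);cv2.imwrite(f"pics/{n}0.png",im);i=bot.camera_info(n);print(n,np.round(i["mtx"],1).tolist(),np.round(i["extrinsics"],4).tolist())
E
```

```text
drive.py
pics
workcell.py
{'time': 0.0, 'q': array([6.81827750e+01, 5.01136388e+00, 1.00339848e+01, 9.51010230e+01,
       5.73155174e-04, 9.00007309e+01]), 'qd': array([ 0.04584624,  0.05053841,  0.01335411,  0.08559419, -0.01599543,
        0.04962133]), 'joint_efforts': array([-9.34901109e-04, -5.20388210e+01,  4.64804220e+01,  1.62049709e-02,
       -6.72102647e-05, -1.05508511e-05]), 'ee_pos': array([0.20432584, 0.51041299, 0.25557633]), 'tcp_rot': array([-1.79921598e+02, -5.72154490e-04,  1.58182043e+02]), 'wrist_force': array([-0.1807507 ,  0.43087607,  0.23253016]), 'torque': array([ 0.01465424,  0.00419716, -0.00487882]), 'grasp_force': 0.0, 'opening': 0.08526885731231149}
top [[386.6, 0.0, 261.3], [0.0, 386.6, 192.5], [0.0, 0.0, 1.0]] [[0.0257, -0.9974, 0.0669, 0.4971], [-0.9997, -0.0253, 0.0063, 0.0774], [-0.0046, -0.067, -0.9977, 1.0009], [0.0, 0.0, 0.0, 1.0]]
side [[393.9, 0.0, 258.9], [0.0, 393.9, 190.6], [0.0, 0.0, 1.0]] [[0.999, 0.0077, -0.0448, 0.6099], [0.0396, -0.6316, 0.7743, -0.6695], [-0.0223, -0.7753, -0.6312, 0.6268], [0.0, 0.0, 0.0, 1.0]]
```

View pics/top0.png

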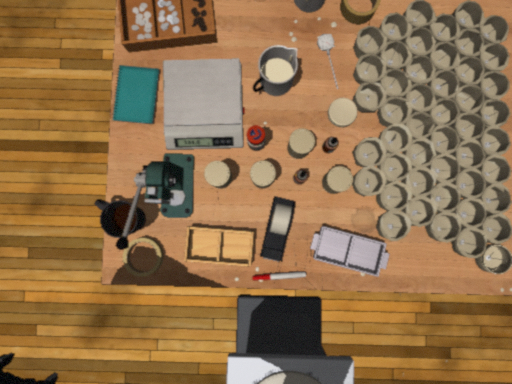

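View pics/side0.png

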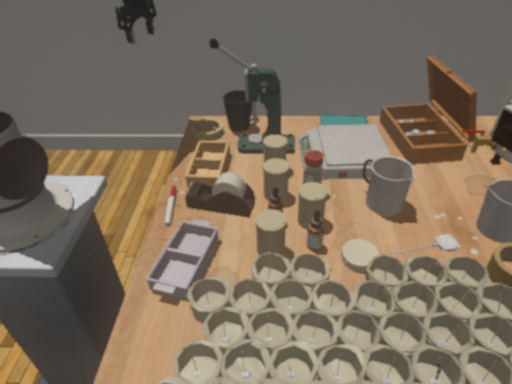

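The top view shows tins near (218,173), (263,173), (301,142) and (339,178). The jar is at (256,135), the droppers at (331,144) and (302,176), the crate at (221,244) and the tray at (349,250). I'll measure these now.

```bash
cat > h.py <<'E'
from workcell import bot
import cv2,numpy as np
def ray(n,uv,z,info=None):
    i=info or bot.camera_info(n);K=np.array(i["mtx"]);T=np.array(i["extrinsics"])
    d=T[:3,:3]@np.linalg.solve(K,[uv[0],uv[1],1.]);t=(z-T[2,3])/d[2];return T[:3,3]+t*d
def proj(n,p):
    i=bot.camera_info(n);T=np.linalg.inv(np.array(i["extrinsics"]));q=np.array(i["mtx"])@(T[:3,:3]@np.array(p)+T[:3,3]);return q[:2]/q[2]
E
python3 - <<'E'
from h import *
im=cv2.imread("pics/top0.png");x0,y0,s=170,100,5
c=cv2.resize(im[y0:280,x0:400],None,fx=s,fy=s,interpolation=cv2.INTER_CUBIC)
hsv=cv2.cvtColor(im,cv2.COLOR_BGR2HSV)
for n,u,v in [("t1",218,173),("t2",263,173),("t3",301,142),("t4",339,178),("jar",256,135),("d1",331,144),("d2",302,176),("crate",221,244),("tray",349,250),("wood",300,210)]:print(n,hsv[v,u],ray("top",(u,v),.09).round(3))
g=cv2.medianBlur(cv2.cvtColor(c,cv2.COLOR_BGR2GRAY),5)
C=cv2.HoughCircles(g,cv2.HOUGH_GRADIENT,1,80,param1=80,param2=22,minRadius=58,maxRadius=74)[0]
vis=c.copy()
for u,v,r in C:
    p=((u+.5)/s-.5+x0,(v+.5)/s-.5+y0);P=ray("top",p,.09);print(np.round(p,1),r/s,"r mm",r/s/386.6*(1.0009-.09)*1000,P.round(4));cv2.circle(vis,(int(u),int(v)),int(r),(0,0,255),1)
cv2.imwrite("pics/v1.png",cv2.resize(vis,(766,600),interpolation=cv2.INTER_AREA))
E
```

```text
t1 [ 19  68 192] [0.602 0.187 0.09 ]
t2 [ 20  69 192] [0.605 0.08  0.09 ]
t3 [ 20  73 182] [ 0.681 -0.008  0.09 ]
t4 [ 20  70 181] [ 0.597 -0.1    0.09 ]
jar [  5 195 148] [0.695 0.099 0.09 ]
d1 [10 33 92] [ 0.678 -0.08   0.09 ]
d2 [174  39  33] [ 0.6   -0.012  0.09 ]
crate [ 15 123  89] [0.435 0.174 0.09 ]
tray [161  13 152] [ 0.429 -0.125  0.09 ]
wood [ 14 121 198] [ 0.519 -0.009  0.09 ]
[339.3 178.5] 12.6 r mm 29.687895 [ 0.5961 -0.1004  0.09  ]
[301.9 140.7] 12.38 r mm 29.169535 [ 0.6843 -0.0103  0.09  ]
[261.9 172.7] 13.12 r mm 30.913107 [0.6053 0.0829 0.09  ]
[368.1 153.1] 13.08 r mm 30.818861 [ 0.6584 -0.168   0.09  ]
[216.7 173.1] 12.6 r mm 29.687895 [0.6016 0.19   0.09  ]
```

View pics/v1.png

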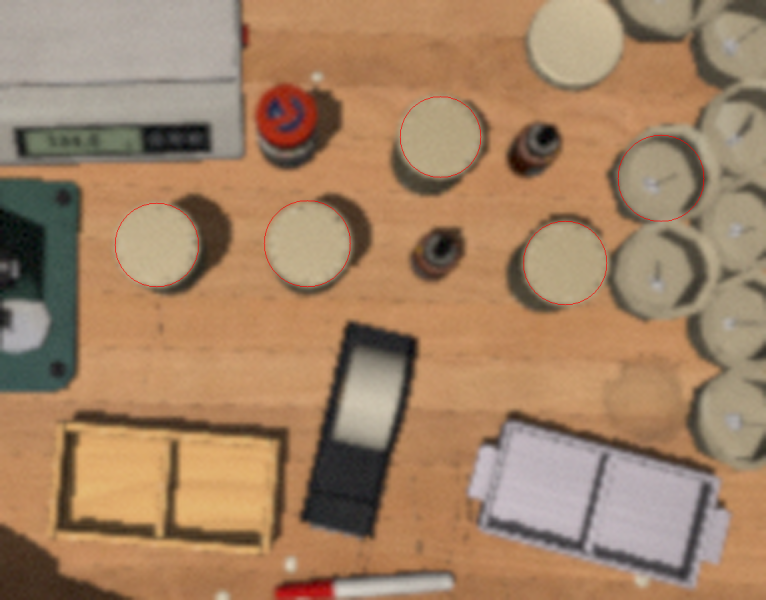

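The circles sit on the tin lids, and the crate and tray rims read clearly. Next I'll turn everything else into positions and check sizes and finger clearances.

```bash
cat > loc.py <<'E'
from h import *
def P(v,z):
    k=766/1150;return ray("top",((v[0]/k+.5)/5-.5+170,(v[1]/k+.5)/5-.5+100),z)
E
python3 - <<'E'
from loc import *
for n,cs,z in [("crate",[(62,424),(283,437),(268,552),(52,537)],.04),("tray",[(508,413),(718,478),(692,585),(481,527)],.036)]:
    q=np.array([P(c,z)[:2] for c in cs]);c=q.mean(0);y=(q[0]+q[3]-q[1]-q[2]);y/=np.hypot(*y)
    print(n,c.round(4),"L",np.hypot(*(q[0]-q[1])).round(3),np.hypot(*(q[3]-q[2])).round(3),"W",np.hypot(*(q[0]-q[3])).round(3),np.hypot(*(q[1]-q[2])).round(3),"yaw",np.degrees(np.arctan2(-y[0],y[1])).round(1),"comp",(c+.04*y).round(4),(c-.04*y).round(4))
ob={"jar":(P((287,112),.109)[:2],.0225),"d1":(P((545,133),.102)[:2],.017),"d2":(P((445,240),.102)[:2],.017)}
print(ob); print("press base edge",P((79,190),.02),P((75,385),.02),"knob",ray("top",(122,242),.31))
print("tape",P((350,325),.07),P((415,338),.07),P((305,520),.09),P((372,535),.09))
T={"t1":(.6016,.190),"t2":(.6053,.0829),"t3":(.6843,-.0103),"t4":(.5961,-.1004)}
for n,t in T.items():
    print(n,"side px",proj("side",(*t,.09)).round(0))
    for a in range(-60,61,15):  # closing dir angle from world x
        c=np.array([np.cos(np.radians(a)),np.sin(np.radians(a))]);s=np.array([-c[1],c[0]]);m=9
        for k,(p,r) in list(ob.items())+[(k,(np.array(v),.031)) for k,v in T.items() if k!=n]:
            d=p-np.array(t);l=abs(d@c);w=abs(d@s);m=min(m,np.hypot(max(.0425-l,l-.057,0),max(w-.013,0))-r)
        print(a,round(m*1000),end="; ")
    print()
im=cv2.imread("pics/side0.png")[30:290,130:400];cv2.imwrite("pics/s1.png",cv2.resize(im,None,fx=2.3,fy=2.3,interpolation=cv2.INTER_CUBIC))
E
```

```text
crate [0.4268 0.1833] L 0.165 0.16 W 0.084 0.085 yaw -2.1 comp [0.4283 0.2232] [0.4253 0.1433]
tray [ 0.4251 -0.1386] L 0.163 0.161 W 0.087 0.081 yaw -14.8 comp [ 0.4353 -0.0999] [ 0.4149 -0.1773]
{'jar': (array([0.69537774, 0.09949791]), 0.0225), 'd1': (array([ 0.68641926, -0.08272807]), 0.017), 'd2': (array([ 0.60871684, -0.01362298]), 0.017)}
press base edge [0.6505055  0.25999136 0.02      ] [0.50083305 0.25743102 0.02      ] knob [0.4489744  0.32718634 0.31      ]
tape [0.5490796  0.05071475 0.07      ] [0.5408605  0.00350656 0.07      ] [0.41024237 0.07963558 0.09      ] [0.40105194 0.03244197 0.09      ]
t1 side px [274. 141.]
-60 22; -45 33; -30 47; -15 53; 0 63; 15 62; 30 51; 45 36; 60 24; 
t2 side px [275. 165.]
-60 22; -45 33; -30 26; -15 14; 0 11; 15 12; 30 12; 45 21; 60 24; 
t3 side px [311. 191.]
-60 5; -45 20; -30 11; -15 1; 0 2; 15 0; 30 7; 45 21; 60 8; 
t4 side px [269. 219.]
-60 26; -45 40; -30 32; -15 21; 0 17; 15 18; 30 17; 45 25; 60 14;
```

View pics/s1.png

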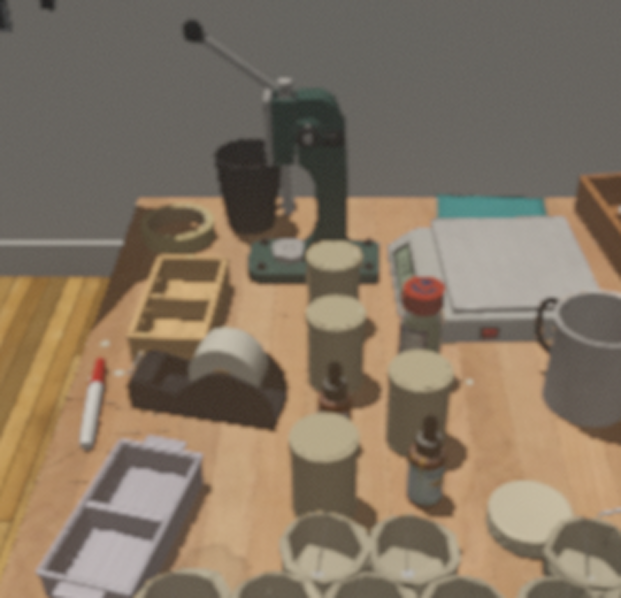

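The side view confirms all four lid positions to within about 2 px: (275,139), (276,166), (313,192) and (271,220). I'll work at yaw 90, where tool dx is world y, dy is world x and dz points down. First move: in front of the table, clear of the knob at (0.45, 0.33).

```bash
cat > go.py <<'E'
import sys
from h import *
from scipy.spatial.transform import Rotation as R
o=bot.get_obs();t=np.array([float(a) for a in sys.argv[1:4]]);r=R.from_euler("xyz",o["tcp_rot"],degrees=True)
y=o["tcp_rot"][2];print("d",(r.inv().apply(t-o["ee_pos"])).round(4),"turn",round((y-float(sys.argv[4])+180)%360-180,1),"at",o["ee_pos"].round(4),"F",o["wrist_force"].round(2),"t",round(o["time"],2))
E
echo '[{"x":-0.122,"y":-0.108,"yaw":34,"finger_gap":0.075},{"x":-0.122,"y":-0.108,"yaw":34,"finger_gap":0.075},{"x":-0.122,"y":-0.108,"yaw":34,"finger_gap":0.075},{"x":-0.122,"y":-0.108,"yaw":34,"finger_gap":0.075},{"x":-0.122,"y":-0.108,"yaw":34,"finger_gap":0.075}]' > next.json && python3 drive.py next.json 50
python3 go.py .36 .2 .25 90
```

```text
time: 0.52
ee_pos: [0.2793, 0.3606, 0.2567]
tcp_rot: [180.0, 0.1, 123.6]
wrist_force: [-0.9, -0.3, -0.6]
opening: 0.0753
grasp_force: 0.0
d [-0.1784 -0.0216  0.007 ] turn 33.6 at [0.2793 0.3606 0.2567] F [-0.89 -0.26 -0.56] t 0.52
```

```bash
echo '[{"x":-0.178,"y":-0.022,"yaw":33.6,"finger_gap":0.075},{"x":-0.178,"y":-0.022,"yaw":33.6,"finger_gap":0.075},{"x":-0.178,"y":-0.022,"yaw":33.6,"finger_gap":0.075},{"x":-0.178,"y":-0.022,"yaw":33.6,"finger_gap":0.075},{"x":-0.178,"y":-0.022,"yaw":33.6,"finger_gap":0.075}]' > next.json && python3 drive.py next.json
python3 go.py .602 .19 .2 90
```

```text
time: 0.93
ee_pos: [0.3605, 0.2017, 0.2562]
tcp_rot: [180.0, 0.1, 90.0]
wrist_force: [0.0, 0.4, -0.5]
opening: 0.075
grasp_force: 0.0
d [-0.0118  0.2414  0.0564] turn 0.0 at [0.3605 0.2017 0.2562] F [ 0.02  0.39 -0.53] t 0.93
```

```bash
echo '[{"x":-0.012,"y":0.2,"z":0.03,"finger_gap":0.075},{"x":-0.012,"y":0.2,"z":0.03,"finger_gap":0.075},{"x":-0.012,"y":0.2,"z":0.03,"finger_gap":0.075},{"x":-0.012,"y":0.2,"z":0.03,"finger_gap":0.075},{"x":-0.012,"y":0.2,"z":0.03,"finger_gap":0.075}]' > next.json && python3 drive.py next.json
echo '[{"y":0.041,"z":0.026,"finger_gap":0.075},{"y":0.041,"z":0.026,"finger_gap":0.075},{"y":0.041,"z":0.026,"finger_gap":0.075},{"y":0.041,"z":0.026,"finger_gap":0.075}]' > next.json && python3 drive.py next.json
python3 go.py .602 .19 .06 90
python3 - <<'E'
from h import *
cv2.imwrite("pics/w1.png",bot.camera("wrist"))
E
```

```text
time: 1.35
ee_pos: [0.5617, 0.1947, 0.225]
tcp_rot: [-180.0, 0.0, 90.5]
wrist_force: [-0.5, 1.6, -0.6]
opening: 0.0752
grasp_force: 0.0
time: 1.68
ee_pos: [0.5999, 0.1957, 0.1996]
tcp_rot: [-179.9, 0.0, 90.6]
wrist_force: [0.3, -0.5, 0.9]
opening: 0.0749
grasp_force: 0.0
d [-0.0056  0.0024  0.1396] turn 0.6 at [0.5999 0.1957 0.1996] F [ 0.35 -0.5   0.92] t 1.68
```

View pics/w1.png

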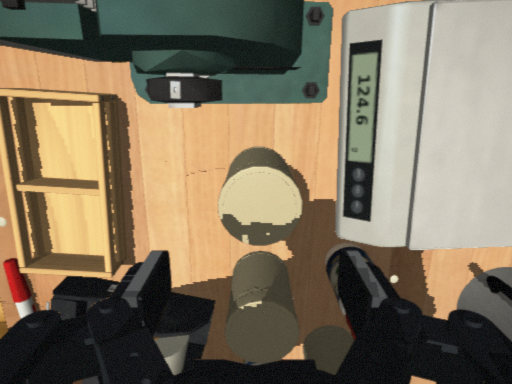

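Run:
```python
from h import *
i=bot.camera_info("wrist");print(np.round(i["extrinsics"],3).tolist())
print("t1",ray("wrist",(260,203),.09),"t2",ray("wrist",(262,283),.09),"tcp px",proj("wrist",(.602,.19,.09)),proj("wrist",(.6053,.0829,.09)))
for n,uv in [("crate",[(1,91),(117,95),(127,268),(22,275)])]:
    q=np.array([ray("wrist",u,.04)[:2] for u in uv]);print(q.round(3),q.mean(0))
```

```text
[[1.0, 0.009, 0.004, 0.598], [0.01, -0.954, -0.3, 0.271], [0.001, 0.3, -0.954, 0.318], [0.0, 0.0, 0.0, 1.0]]
t1 [0.6034245  0.19299357 0.09      ] t2 [0.60597991 0.12728989 0.09      ] tcp px [257.962419   206.90876247] [260.24401275 330.51654937]
[[0.398 0.268]
 [0.49  0.265]
 [0.481 0.111]
 [0.382 0.102]] [0.4377638  0.18648223]
```

The wrist view has t1's lid centre at (260,203), giving (0.603, 0.193), which agrees with the top view. Descending, gripping and lifting.

```bash
echo '[{"x":-0.004,"y":0.0025,"z":0.1,"finger_gap":0.075},{"x":-0.004,"y":0.0025,"z":0.1,"finger_gap":0.075},{"x":-0.004,"y":0.0025,"z":0.1,"finger_gap":0.075},{"x":-0.004,"y":0.0025,"z":0.139,"finger_gap":0.075},{"x":-0.004,"y":0.0025,"z":0.139,"finger_gap":0.075}]' > next.json && python3 drive.py next.json
echo '[{"finger_gap":0.075},{"finger_gap":0.05},{"finger_gap":0.05},{"finger_gap":0.05},{"finger_gap":0.05}]' > next.json && python3 drive.py next.json 50
echo '[{"z":-0.04,"finger_gap":0.05},{"z":-0.04,"finger_gap":0.05},{"z":-0.04,"finger_gap":0.05},{"z":-0.04,"finger_gap":0.05},{"z":-0.04,"finger_gap":0.05}]' > next.json && python3 drive.py next.json
python3 go.py .425 .143 .205 90
```

```text
time: 2.15
ee_pos: [0.5992, 0.1913, 0.0562]
tcp_rot: [-179.6, 0.1, 90.6]
wrist_force: [-0.7, -0.6, -1.1]
opening: 0.0752
grasp_force: 0.0
time: 2.57
ee_pos: [0.6043, 0.1926, 0.0653]
tcp_rot: [179.7, -0.1, 90.6]
wrist_force: [-1.7, 0.7, 8.8]
opening: 0.0593
grasp_force: 54.6
time: 2.98
ee_pos: [0.6029, 0.1918, 0.1014]
tcp_rot: [180.0, 0.0, 90.6]
wrist_force: [-0.0, -0.3, -1.5]
opening: 0.0597
grasp_force: 54.6
d [-0.047  -0.1784 -0.1037] turn 0.6 at [0.6029 0.1918 0.1014] F [-0.03 -0.29 -1.51] t 2.98
```

```bash
echo '[{"finger_gap":0.05},{"finger_gap":0.05},{"finger_gap":0.05},{"finger_gap":0.05},{"finger_gap":0.05}]' > next.json && python3 drive.py next.json
python3 go.py .435 -.10 .205 90; for i in 1 2; do echo '[{"finger_gap":0.05}]' > next.json && python3 drive.py next.json | grep wrist;done
```

```text
time: 3.4
ee_pos: [0.6029, 0.1918, 0.101]
tcp_rot: [-180.0, 0.0, 90.6]
wrist_force: [0.5, -0.2, -0.1]
opening: 0.0597
grasp_force: 54.6
d [-0.2901 -0.1709 -0.1039] turn 0.6 at [0.6029 0.1918 0.101 ] F [ 0.46 -0.23 -0.12] t 3.4
wrist_force: [0.1, -0.2, -1.4]
wrist_force: [-0.2, -0.6, -0.7]
```

t1 feels empty (about 0.9 N), so it goes in the tray.

```bash
echo '[{"z":-0.1,"finger_gap":0.05},{"z":-0.1,"finger_gap":0.05},{"z":-0.1,"finger_gap":0.05}]' > next.json && python3 drive.py next.json
echo '[{"x":-0.18,"y":-0.09,"finger_gap":0.05},{"x":-0.18,"y":-0.09,"finger_gap":0.05},{"x":-0.18,"y":-0.09,"finger_gap":0.05},{"x":-0.18,"y":-0.09,"finger_gap":0.05},{"x":-0.18,"y":-0.09,"finger_gap":0.05}]' > next.json && python3 drive.py next.json
echo '[{"x":-0.18,"y":-0.09,"finger_gap":0.05},{"x":-0.18,"y":-0.09,"finger_gap":0.05},{"x":-0.18,"y":-0.09,"finger_gap":0.05},{"x":-0.18,"y":-0.09,"finger_gap":0.05},{"x":-0.18,"y":-0.09,"finger_gap":0.05}]' > next.json && python3 drive.py next.json
python3 go.py .415 -.1773 .12 90
python3 - <<'E'
from h import *
cv2.imwrite("pics/w2.png",bot.camera("wrist"))
E
```

```text
time: 3.82
ee_pos: [0.6037, 0.1921, 0.2069]
tcp_rot: [179.7, -0.1, 90.6]
wrist_force: [1.1, 0.1, 1.0]
opening: 0.0593
grasp_force: 54.6
time: 4.23
ee_pos: [0.5134, 0.0091, 0.2014]
tcp_rot: [180.0, 0.0, 90.6]
wrist_force: [0.7, -1.7, -1.0]
opening: 0.0592
grasp_force: 54.6
time: 4.65
ee_pos: [0.4251, -0.1718, 0.2016]
tcp_rot: [180.0, 0.0, 90.6]
wrist_force: [1.1, -0.3, -0.9]
opening: 0.0589
grasp_force: 54.6
d [-0.0053 -0.0103  0.0816] turn 0.6 at [ 0.4251 -0.1718  0.2016] F [ 1.11 -0.27 -0.87] t 4.65
```

View pics/w2.png

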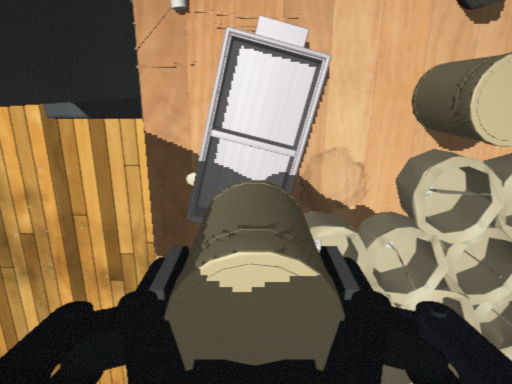

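The wrist view shows the whole near half of the tray: outer rim corners at (230,28) and (329,57), divider from about (211,132) to (294,155). I'll check its pose with these.

Run:
```python
from h import *
a,b,c,d=[ray("wrist",u,.036)[:2] for u in [(230,28),(329,57),(211,132),(296,156)]]
e=(a+b)/2;m=(c+d)/2;print(a,b,"W",np.hypot(*(a-b)),"end",e,"mid",m,"half",np.hypot(*(e-m)))
y=e-m;y/=np.hypot(*y);x=(b-a)/np.hypot(*(b-a));print(x,y,"comp",e-.041*y,e-.121*y)
```

```text
[ 0.40367429 -0.05649702] [ 0.48083035 -0.07656305] W 0.07972266690785391 end [ 0.44225232 -0.06653003] mid [ 0.42254875 -0.14522264] half 0.08112186503363024
[ 0.96780586 -0.25169785] [0.24288855 0.9700542 ] comp [ 0.43229389 -0.10630226] [ 0.41286281 -0.18390659]
```

Run:
```python
from h import *
for uv in [(125,440),(203,455)]: print(ray("side",(130+uv[0]/2.3,30+uv[1]/2.3),.036))
im=cv2.imread("pics/side0.png")[205:305,140:225];a=cv2.resize(im,None,fx=4.6,fy=4.6,interpolation=cv2.INTER_CUBIC)
im=cv2.imread("pics/top0.png")[218:280,305:395];b=cv2.resize(im,None,fx=4.4,fy=4.4,interpolation=cv2.INTER_CUBIC)
o=np.zeros((460,391+396,3),np.uint8);o[:a.shape[0],:391]=a;o[:b.shape[0],391:391+b.shape[1]]=b[:, :396];cv2.imwrite("pics/c2.png",o)
```

```text
[ 0.4093345  -0.05274566  0.036     ]
[ 0.48602957 -0.07163795  0.036     ]
```

View pics/c2.png

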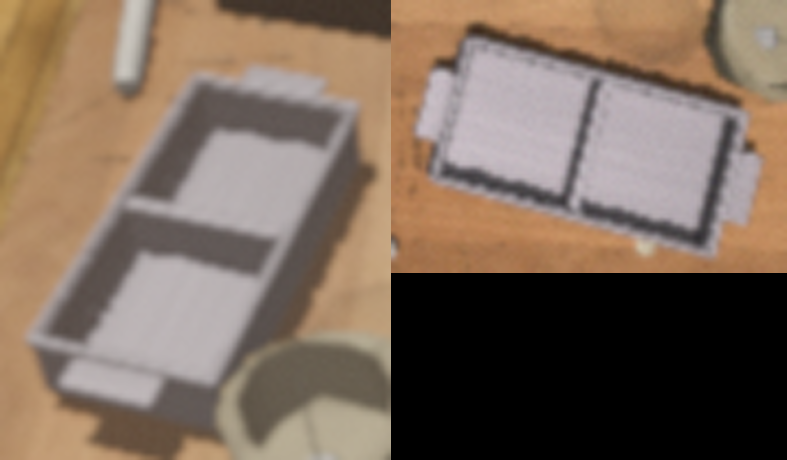

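In the enlarged views the tray's rim corners and divider are sharp, so I'll recompute its pose from both.

Run:
```python
from h import *
q=np.array([ray("top",((u+.5)/4.4-.5+305,(v+.5)/4.4-.5+218),.036)[:2] for u,v in [(76,40),(356,114),(324,252),(43,178)]])
print("top",q.round(4).tolist(),q.mean(0),[np.hypot(*(q[i]-q[(i+1)%4])).round(4) for i in range(4)])
s=np.array([ray("side",((u+.5)/4.6-.5+140,(v+.5)/4.6-.5+205),.036)[:2] for u,v in [(192,74),(360,104),(32,338),(125,200),(282,240)]])
print("side",s.round(4).tolist(),"mid",(s[3]+s[4])/2,"W",np.hypot(*(s[0]-s[1])),"L",np.hypot(*(s[0]-s[2])))
```

```text
top [[0.4805, -0.0692], [0.4431, -0.2272], [0.3659, -0.2096], [0.4028, -0.0518]] [ 0.42307412 -0.13946982] [np.float64(0.1624), np.float64(0.0792), np.float64(0.1621), np.float64(0.0796)]
side [[0.4024, -0.0509], [0.485, -0.0698], [0.3667, -0.2079], [0.3882, -0.1316], [0.4613, -0.1534]] mid [ 0.42475612 -0.14250112] W 0.08472439608257916 L 0.1609588316781046
```

```bash
python3 go.py .4145 -.179 .09 90; echo '[{"x":-0.007,"y":-0.0105,"finger_gap":0.05},{"x":-0.007,"y":-0.0105,"finger_gap":0.05},{"x":-0.007,"y":-0.0105,"z":0.08,"finger_gap":0.05},{"x":-0.007,"y":-0.0105,"z":0.08,"finger_gap":0.05},{"x":-0.007,"y":-0.0105,"z":0.08,"finger_gap":0.05}]' > next.json && python3 drive.py next.json
echo '[{"finger_gap":0.05},{"finger_gap":0.05},{"finger_gap":0.05}]' > next.json && python3 drive.py next.json
python3 go.py .4145 -.179 .073 90
```

```text
d [-0.0031 -0.0089  0.1117] turn 0.4 at [ 0.4234 -0.1756  0.2017] F [ 0.01 -2.98 -1.09] t 4.7
time: 5.12
ee_pos: [0.4133, -0.1747, 0.1144]
tcp_rot: [-179.5, -0.2, 90.7]
wrist_force: [-0.8, 0.3, -1.7]
opening: 0.0594
grasp_force: 54.7
time: 5.37
ee_pos: [0.4177, -0.1771, 0.1241]
tcp_rot: [179.8, 0.1, 90.6]
wrist_force: [0.5, 0.0, -0.7]
opening: 0.059
grasp_force: 54.7
d [-0.0018 -0.0033  0.051 ] turn 0.6 at [ 0.4177 -0.1771  0.1241] F [ 0.46  0.01 -0.73] t 5.37
```

```bash
echo '[{"x":-0.001,"y":-0.003,"z":0.015,"finger_gap":0.05},{"x":-0.001,"y":-0.003,"z":0.03,"finger_gap":0.05},{"x":-0.001,"y":-0.003,"z":0.037,"finger_gap":0.05},{"x":-0.001,"y":-0.003,"z":0.037,"finger_gap":0.05},{"x":-0.001,"y":-0.003,"z":0.037,"finger_gap":0.05}]' > next.json && python3 drive.py next.json
echo '[{"z":0.003,"finger_gap":0.05},{"z":0.006,"finger_gap":0.05},{"z":0.008,"finger_gap":0.05},{"z":0.008,"finger_gap":0.05},{"z":0.008,"finger_gap":0.05}]' > next.json && python3 drive.py next.json
python3 go.py .4145 -.179 .073 90
```

```text
time: 5.78
ee_pos: [0.4138, -0.1782, 0.0855]
tcp_rot: [179.9, 0.0, 90.6]
wrist_force: [-0.1, -0.5, 0.4]
opening: 0.0594
grasp_force: 54.8
time: 6.2
ee_pos: [0.4132, -0.1781, 0.0763]
tcp_rot: [-180.0, -0.0, 90.6]
wrist_force: [-0.4, -0.4, -0.7]
opening: 0.0594
grasp_force: 54.8
d [-0.0009  0.0013  0.0033] turn 0.6 at [ 0.4132 -0.1781  0.0763] F [-0.45 -0.36 -0.69] t 6.2
```

```bash
echo '[{"z":0.003,"finger_gap":0.05},{"z":0.005,"finger_gap":0.05},{"z":0.0065,"finger_gap":0.05},{"z":0.0065,"finger_gap":0.05},{"z":0.0065,"finger_gap":0.05}]' > next.json && python3 drive.py next.json
echo '[{"finger_gap":0.05},{"z":0.001,"finger_gap":0.05},{"z":0.002,"finger_gap":0.05},{"z":0.002,"finger_gap":0.05},{"z":0.002,"finger_gap":0.05}]' > next.json && python3 drive.py next.json
```

```text
time: 6.62
ee_pos: [0.4135, -0.1784, 0.0731]
tcp_rot: [179.9, 0.1, 90.6]
wrist_force: [-11.9, 4.6, 31.3]
opening: 0.0589
grasp_force: 57.5
time: 7.03
ee_pos: [0.4135, -0.1784, 0.0731]
tcp_rot: [179.8, 0.1, 90.6]
wrist_force: [-20.7, 8.4, 50.6]
opening: 0.0596
grasp_force: 59.1
```

Contact came at TCP 0.073, which is the pick height of 0.065 plus 8 mm, so the tin is on the floor. I'll relieve the pressure and release.

```bash
echo '[{"z":-0.004,"finger_gap":0.05},{"z":-0.005,"finger_gap":0.05},{"z":-0.005,"finger_gap":0.05},{"z":-0.005,"finger_gap":0.05}]' > next.json && python3 drive.py next.json
echo '[{"finger_gap":0.062},{"finger_gap":0.07},{"finger_gap":0.075},{"finger_gap":0.075},{"finger_gap":0.075}]' > next.json && python3 drive.py next.json
echo '[{"z":-0.13,"finger_gap":0.075},{"z":-0.13,"finger_gap":0.075},{"z":-0.13,"finger_gap":0.075},{"z":-0.13,"finger_gap":0.075}]' > next.json && python3 drive.py next.json
python3 go.py .6055 .083 .2 90
```

```text
time: 7.37
ee_pos: [0.4135, -0.1783, 0.0732]
tcp_rot: [180.0, 0.0, 90.6]
wrist_force: [-2.7, -0.3, 8.6]
opening: 0.0591
grasp_force: 55.6
time: 7.78
ee_pos: [0.4131, -0.178, 0.0724]
tcp_rot: [-180.0, -0.0, 90.6]
wrist_force: [-0.5, 0.1, 0.3]
opening: 0.0746
grasp_force: 0.0
time: 8.12
ee_pos: [0.4149, -0.1788, 0.2098]
tcp_rot: [179.5, 0.2, 90.6]
wrist_force: [0.8, -0.8, 0.5]
opening: 0.0748
grasp_force: 0.0
d [0.2599 0.1932 0.0104] turn 0.6 at [ 0.4149 -0.1788  0.2098] F [ 0.76 -0.83  0.52] t 8.12
```

```bash
echo '[{"x":0.15,"y":0.11,"yaw":0.6,"finger_gap":0.075},{"x":0.15,"y":0.11,"yaw":0.6,"finger_gap":0.075},{"x":0.15,"y":0.11,"yaw":0.6,"finger_gap":0.075},{"x":0.15,"y":0.11,"yaw":0.6,"finger_gap":0.075},{"x":0.15,"y":0.11,"yaw":0.6,"finger_gap":0.075}]' > next.json && python3 drive.py next.json
echo '[{"x":0.11,"y":0.083,"finger_gap":0.075},{"x":0.11,"y":0.083,"finger_gap":0.075},{"x":0.11,"y":0.083,"finger_gap":0.075},{"x":0.11,"y":0.083,"finger_gap":0.075},{"x":0.11,"y":0.083,"finger_gap":0.075}]' > next.json && python3 drive.py next.json
echo '[{"finger_gap":0.075},{"finger_gap":0.075},{"finger_gap":0.075}]' > next.json && python3 drive.py next.json
python3 go.py .6055 .083 .062 90
```

```text
time: 8.53
ee_pos: [0.5235, -0.0236, 0.2022]
tcp_rot: [180.0, -0.0, 90.1]
wrist_force: [-0.0, -0.9, -0.6]
opening: 0.0753
grasp_force: 0.0
time: 8.95
ee_pos: [0.606, 0.0859, 0.2012]
tcp_rot: [-179.9, -0.0, 90.2]
wrist_force: [-0.2, 0.0, -0.0]
opening: 0.0751
grasp_force: 0.0
time: 9.2
ee_pos: [0.6043, 0.0821, 0.203]
tcp_rot: [180.0, 0.0, 89.9]
wrist_force: [-0.0, -0.4, -0.4]
opening: 0.0746
grasp_force: 0.0
d [0.001  0.0012 0.141 ] turn -0.1 at [0.6043 0.0821 0.203 ] F [-0.01 -0.37 -0.4 ] t 9.2
```

```bash
echo '[{"x":0.001,"y":0.001,"z":0.1,"finger_gap":0.075},{"x":0.001,"y":0.001,"z":0.1,"finger_gap":0.075},{"x":0.001,"y":0.001,"z":0.125,"finger_gap":0.075},{"x":0.001,"y":0.001,"z":0.138,"finger_gap":0.075},{"x":0.001,"y":0.001,"z":0.138,"finger_gap":0.075}]' > next.json && python3 drive.py next.json
echo '[{"finger_gap":0.075},{"finger_gap":0.075},{"finger_gap":0.05},{"finger_gap":0.05},{"finger_gap":0.05}]' > next.json && python3 drive.py next.json 50
echo '[{"finger_gap":0.05},{"z":-0.04,"finger_gap":0.05},{"z":-0.1,"finger_gap":0.05},{"z":-0.14,"finger_gap":0.05},{"z":-0.14,"finger_gap":0.05}]' > next.json && python3 drive.py next.json
echo '[{"finger_gap":0.05},{"finger_gap":0.05},{"finger_gap":0.05},{"finger_gap":0.05}]' > next.json && python3 drive.py next.json
for i in 1 2 3; do echo '[{"finger_gap":0.05}]' > next.json && python3 drive.py next.json | grep wrist;done; python3 go.py .4325 -.1015 .2 90;python3 go.py .4265 .1433 .2 90
```

```text
time: 9.62
ee_pos: [0.6033, 0.0828, 0.0614]
tcp_rot: [-179.7, 0.0, 89.9]
wrist_force: [-0.1, 0.5, 0.6]
opening: 0.0749
grasp_force: 0.0
time: 10.03
ee_pos: [0.607, 0.0841, 0.0681]
tcp_rot: [179.8, -0.0, 90.0]
wrist_force: [-3.1, -1.3, 9.9]
opening: 0.0597
grasp_force: 53.2
time: 10.45
ee_pos: [0.6069, 0.0842, 0.2123]
tcp_rot: [179.5, -0.1, 90.0]
wrist_force: [1.5, 0.9, -5.3]
opening: 0.0595
grasp_force: 59.1
time: 10.78
ee_pos: [0.6049, 0.0839, 0.2022]
tcp_rot: [-179.8, 0.0, 90.0]
wrist_force: [-0.1, -0.4, -4.5]
opening: 0.0597
grasp_force: 59.2
wrist_force: [-0.2, -0.4, -5.3]
wrist_force: [-0.8, -0.3, -5.3]
wrist_force: [0.3, -0.3, -5.2]
d [-0.1855 -0.1729  0.0041] turn -0.0 at [0.6055 0.084  0.2039] F [ 0.31 -0.31 -5.19] t 11.03
d [ 0.0593 -0.179   0.0041] turn -0.0 at [0.6055 0.084  0.2039] F [ 0.31 -0.31 -5.19] t 11.03
```

t2 is full (5.2 N), so it goes in the crate. I'll refine the crate's pose from enlarged crops first.

Run:
```python
from h import *
im=cv2.imread("pics/side0.png")[135:185,180:235];a=cv2.resize(im,None,fx=7,fy=7,interpolation=cv2.INTER_CUBIC)
im=cv2.imread("pics/top0.png")[220:270,180:262];b=cv2.resize(im,None,fx=5,fy=5,interpolation=cv2.INTER_CUBIC)
o=np.zeros((350,385+410,3),np.uint8);o[:,:385]=a;o[:250,385:]=b;cv2.imwrite("pics/c3.png",o)
```

```text
(no output)
```

View pics/c3.png

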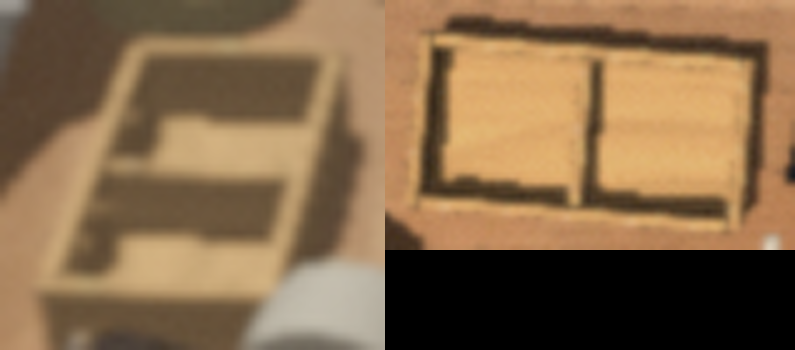

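Run:
```python
from h import *
q=np.array([ray("top",((u+.5)/5-.5+180,(v+.5)/5-.5+220),.04)[:2] for u,v in [(38,35),(371,58),(355,228),(32,207)]])
print("top",q.round(4).tolist(),q.mean(0),[np.hypot(*(q[i]-q[(i+1)%4])).round(4) for i in range(4)])
s=np.array([ray("side",((u+.5)/7-.5+180,(v+.5)/7-.5+135),.04)[:2] for u,v in [(132,38),(345,48),(40,290),(103,167),(295,182)]])
print("side",s.round(4).tolist(),"mid",(s[3]+s[4])/2,"W",np.hypot(*(s[0]-s[1])),"L",np.hypot(*(s[0]-s[2])))
```

```text
top [[0.4723, 0.2649], [0.4652, 0.0996], [0.3817, 0.1052], [0.3878, 0.2646]] [0.42673362 0.18356202] [np.float64(0.1655), np.float64(0.0836), np.float64(0.1595), np.float64(0.0845)]
side [[0.3885, 0.2742], [0.4755, 0.267], [0.3825, 0.1057], [0.3921, 0.1827], [0.466, 0.1734]] mid [0.42906691 0.17808671] W 0.08722580360773456 L 0.16862778698936773
```

```bash
echo '[{"x":0.059,"y":-0.178,"finger_gap":0.05},{"x":0.059,"y":-0.178,"finger_gap":0.05},{"x":0.059,"y":-0.178,"finger_gap":0.05},{"x":0.059,"y":-0.178,"finger_gap":0.05},{"x":0.059,"y":-0.178,"finger_gap":0.05}]' > next.json && python3 drive.py next.json
echo '[{"z":0.02,"finger_gap":0.05},{"z":0.04,"finger_gap":0.05},{"z":0.06,"finger_gap":0.05},{"z":0.08,"finger_gap":0.05},{"z":0.08,"finger_gap":0.05}]' > next.json && python3 drive.py next.json
echo '[{"finger_gap":0.05},{"finger_gap":0.05}]' > next.json && python3 drive.py next.json
python3 go.py .4275 .143 .076 90
```

```text
time: 11.45
ee_pos: [0.4241, 0.1436, 0.2047]
tcp_rot: [-179.9, -0.0, 90.0]
wrist_force: [1.9, -0.0, -3.8]
opening: 0.0593
grasp_force: 60.9
time: 11.87
ee_pos: [0.4259, 0.1425, 0.1211]
tcp_rot: [-179.7, 0.1, 90.0]
wrist_force: [-1.5, 0.3, -6.7]
opening: 0.0591
grasp_force: 60.8
time: 12.03
ee_pos: [0.4282, 0.1431, 0.126]
tcp_rot: [179.9, -0.0, 90.0]
wrist_force: [0.9, -0.3, -3.8]
opening: 0.0598
grasp_force: 60.8
d [-0.0002 -0.0007  0.05  ] turn -0.0 at [0.4282 0.1431 0.126 ] F [ 0.94 -0.3  -3.77] t 12.03
```

```bash
echo '[{"y":-0.001,"z":0.02,"finger_gap":0.05},{"y":-0.001,"z":0.035,"finger_gap":0.05},{"y":-0.001,"z":0.045,"finger_gap":0.05},{"y":-0.001,"z":0.045,"finger_gap":0.05},{"y":-0.001,"z":0.045,"finger_gap":0.05}]' > next.json && python3 drive.py next.json
echo '[{"finger_gap":0.05},{"z":0.002,"finger_gap":0.05},{"z":0.004,"finger_gap":0.05},{"z":0.004,"finger_gap":0.05},{"z":0.004,"finger_gap":0.05}]' > next.json && python3 drive.py next.json
echo '[{"z":0.002,"finger_gap":0.05},{"z":0.003,"finger_gap":0.05},{"z":0.003,"finger_gap":0.05},{"z":0.003,"finger_gap":0.05}]' > next.json && python3 drive.py next.json
```

```text
time: 12.45
ee_pos: [0.427, 0.1431, 0.0805]
tcp_rot: [180.0, -0.0, 90.0]
wrist_force: [0.5, 0.5, -5.0]
opening: 0.0597
grasp_force: 60.7
time: 12.87
ee_pos: [0.4275, 0.1432, 0.0771]
tcp_rot: [179.9, -0.0, 90.0]
wrist_force: [-0.6, -0.4, 6.3]
opening: 0.0593
grasp_force: 61.3
time: 13.2
ee_pos: [0.4279, 0.1432, 0.0766]
tcp_rot: [179.8, -0.1, 90.0]
wrist_force: [-6.3, -4.4, 29.1]
opening: 0.0596
grasp_force: 61.6
```

On the crate floor (0.0766 = 0.068 + 8 mm). Releasing, then on to t4 at (0.596, -0.100).

```bash
echo '[{"z":-0.003,"finger_gap":0.05},{"z":-0.003,"finger_gap":0.05},{"z":-0.003,"finger_gap":0.05}]' > next.json && python3 drive.py next.json
echo '[{"finger_gap":0.062},{"finger_gap":0.07},{"finger_gap":0.075},{"finger_gap":0.075},{"finger_gap":0.075}]' > next.json && python3 drive.py next.json
echo '[{"z":-0.13,"finger_gap":0.075},{"z":-0.13,"finger_gap":0.075},{"z":-0.13,"finger_gap":0.075},{"z":-0.13,"finger_gap":0.075},{"z":-0.13,"finger_gap":0.075}]' > next.json && python3 drive.py next.json
echo '[{"x":-0.15,"y":0.11,"finger_gap":0.075},{"x":-0.15,"y":0.11,"finger_gap":0.075},{"x":-0.15,"y":0.11,"finger_gap":0.075},{"x":-0.15,"y":0.11,"finger_gap":0.075},{"x":-0.15,"y":0.11,"finger_gap":0.075}]' > next.json && python3 drive.py next.json
echo '[{"x":-0.094,"y":0.059,"finger_gap":0.075},{"x":-0.094,"y":0.059,"finger_gap":0.075},{"x":-0.094,"y":0.059,"finger_gap":0.075},{"x":-0.094,"y":0.059,"finger_gap":0.075},{"x":-0.094,"y":0.059,"finger_gap":0.075}]' > next.json && python3 drive.py next.json
echo '[{"finger_gap":0.075},{"finger_gap":0.075},{"finger_gap":0.075}]' > next.json && python3 drive.py next.json
python3 go.py .5965 -.1005 .065 90
```

```text
time: 13.45
ee_pos: [0.4273, 0.1431, 0.0767]
tcp_rot: [179.9, -0.0, 90.0]
wrist_force: [-1.0, -1.5, 9.0]
opening: 0.0595
grasp_force: 60.1
time: 13.87
ee_pos: [0.4266, 0.143, 0.0755]
tcp_rot: [-180.0, 0.0, 90.0]
wrist_force: [-0.0, -0.7, -0.7]
opening: 0.0751
grasp_force: 0.0
time: 14.28
ee_pos: [0.428, 0.1435, 0.2088]
tcp_rot: [179.7, -0.1, 90.0]
wrist_force: [-0.4, 0.3, -1.0]
opening: 0.0747
grasp_force: 0.0
time: 14.7
ee_pos: [0.538, -0.0104, 0.2034]
tcp_rot: [-179.9, 0.0, 89.9]
wrist_force: [0.1, 0.1, -0.1]
opening: 0.075
grasp_force: 0.0
time: 15.12
ee_pos: [0.5955, -0.1022, 0.2032]
tcp_rot: [-179.8, -0.0, 89.8]
wrist_force: [-0.4, -0.2, 0.0]
opening: 0.0753
grasp_force: 0.0
time: 15.37
ee_pos: [0.5953, -0.0999, 0.2058]
tcp_rot: [-180.0, -0.0, 90.1]
wrist_force: [-0.3, 0.5, 0.0]
opening: 0.0752
grasp_force: 0.0
d [-0.0006  0.0012  0.1408] turn 0.1 at [ 0.5953 -0.0999  0.2058] F [-0.32  0.45  0.03] t 15.37
```

```bash
echo '[{"y":0.001,"z":0.1,"finger_gap":0.075},{"y":0.001,"z":0.1,"finger_gap":0.075},{"y":0.001,"z":0.125,"finger_gap":0.075},{"y":0.001,"z":0.14,"finger_gap":0.075},{"y":0.001,"z":0.14,"finger_gap":0.075}]' > next.json && python3 drive.py next.json
echo '[{"finger_gap":0.075},{"finger_gap":0.075},{"finger_gap":0.05},{"finger_gap":0.05},{"finger_gap":0.05}]' > next.json && python3 drive.py next.json 50
echo '[{"finger_gap":0.05},{"z":-0.04,"finger_gap":0.05},{"z":-0.1,"finger_gap":0.05},{"z":-0.14,"finger_gap":0.05},{"z":-0.14,"finger_gap":0.05}]' > next.json && python3 drive.py next.json
echo '[{"finger_gap":0.05},{"finger_gap":0.05},{"finger_gap":0.05},{"finger_gap":0.05}]' > next.json && python3 drive.py next.json
for i in 1 2 3; do echo '[{"finger_gap":0.05}]' > next.json && python3 drive.py next.json | grep wrist;done; python3 go.py .4325 -.1015 .2 90;python3 go.py .43 .223 .2 90
```

```text
time: 15.78
ee_pos: [0.5938, -0.0997, 0.0611]
tcp_rot: [-179.6, -0.1, 90.1]
wrist_force: [-1.0, -0.2, -0.3]
opening: 0.075
grasp_force: 0.0
time: 16.2
ee_pos: [0.598, -0.1011, 0.0688]
tcp_rot: [179.8, 0.0, 90.0]
wrist_force: [-0.6, 2.1, 7.1]
opening: 0.0594
grasp_force: 53.7
time: 16.62
ee_pos: [0.598, -0.1012, 0.2138]
tcp_rot: [179.5, 0.1, 90.0]
wrist_force: [1.3, -0.2, 0.5]
opening: 0.0595
grasp_force: 54.6
time: 16.95
ee_pos: [0.5962, -0.1009, 0.2045]
tcp_rot: [-179.9, -0.0, 90.0]
wrist_force: [0.5, -0.9, -0.8]
opening: 0.0595
grasp_force: 54.6
wrist_force: [-0.3, 0.3, -0.8]
wrist_force: [-0.2, -0.5, -1.0]
wrist_force: [0.1, -0.2, -0.7]
d [-0.0006 -0.1639  0.0052] turn -0.0 at [ 0.5964 -0.1009  0.205 ] F [ 0.11 -0.19 -0.68] t 17.2
d [ 0.3239 -0.1665  0.0053] turn -0.0 at [ 0.5964 -0.1009  0.205 ] F [ 0.11 -0.19 -0.68] t 17.2
```

t4 is empty (0.8 N), so it takes the tray's other compartment.

```bash
echo '[{"y":-0.164,"finger_gap":0.05},{"y":-0.164,"finger_gap":0.05},{"y":-0.164,"finger_gap":0.05},{"y":-0.164,"finger_gap":0.05},{"y":-0.164,"finger_gap":0.05}]' > next.json && python3 drive.py next.json
echo '[{"z":0.02,"finger_gap":0.05},{"z":0.04,"finger_gap":0.05},{"z":0.06,"finger_gap":0.05},{"z":0.08,"finger_gap":0.05},{"z":0.08,"finger_gap":0.05}]' > next.json && python3 drive.py next.json
echo '[{"finger_gap":0.05},{"finger_gap":0.05}]' > next.json && python3 drive.py next.json
python3 go.py .4325 -.1015 .076 90
```

```text
time: 17.62
ee_pos: [0.427, -0.1006, 0.2061]
tcp_rot: [-179.9, -0.0, 89.9]
wrist_force: [-0.4, -0.2, 0.3]
opening: 0.0595
grasp_force: 54.9
time: 18.03
ee_pos: [0.4309, -0.1006, 0.1221]
tcp_rot: [-179.7, -0.1, 90.0]
wrist_force: [-0.8, 0.3, -1.0]
opening: 0.0598
grasp_force: 54.9
time: 18.2
ee_pos: [0.4331, -0.101, 0.1269]
tcp_rot: [179.9, 0.0, 90.0]
wrist_force: [0.7, 0.7, 0.5]
opening: 0.0594
grasp_force: 54.9
d [-0.0005 -0.0006  0.0509] turn -0.0 at [ 0.4331 -0.101   0.1269] F [0.67 0.72 0.48] t 18.2
```

```bash
echo '[{"x":-0.001,"z":0.02,"finger_gap":0.05},{"x":-0.001,"z":0.035,"finger_gap":0.05},{"x":-0.001,"z":0.045,"finger_gap":0.05},{"x":-0.001,"z":0.045,"finger_gap":0.05},{"x":-0.001,"z":0.045,"finger_gap":0.05}]' > next.json && python3 drive.py next.json
echo '[{"finger_gap":0.05},{"z":0.002,"finger_gap":0.05},{"z":0.004,"finger_gap":0.05},{"z":0.004,"finger_gap":0.05},{"z":0.004,"finger_gap":0.05}]' > next.json && python3 drive.py next.json
echo '[{"z":0.002,"finger_gap":0.05},{"z":0.003,"finger_gap":0.05},{"z":0.003,"finger_gap":0.05},{"z":0.003,"finger_gap":0.05}]' > next.json && python3 drive.py next.json
```

```text
time: 18.62
ee_pos: [0.4329, -0.102, 0.0815]
tcp_rot: [180.0, 0.0, 90.0]
wrist_force: [-0.2, 0.2, -0.3]
opening: 0.0596
grasp_force: 54.9
time: 19.03
ee_pos: [0.4327, -0.102, 0.0769]
tcp_rot: [180.0, 0.0, 90.0]
wrist_force: [-0.1, -0.7, -0.5]
opening: 0.0592
grasp_force: 54.9
time: 19.37
ee_pos: [0.4328, -0.102, 0.0767]
tcp_rot: [179.9, 0.0, 90.0]
wrist_force: [-12.1, 2.8, 26.2]
opening: 0.0593
grasp_force: 57.2
```

```bash
echo '[{"z":-0.003,"finger_gap":0.05},{"z":-0.003,"finger_gap":0.05},{"z":-0.003,"finger_gap":0.05}]' > next.json && python3 drive.py next.json
echo '[{"finger_gap":0.062},{"finger_gap":0.07},{"finger_gap":0.075},{"finger_gap":0.075},{"finger_gap":0.075}]' > next.json && python3 drive.py next.json
echo '[{"z":-0.13,"finger_gap":0.075},{"z":-0.13,"finger_gap":0.075},{"z":-0.13,"finger_gap":0.075},{"z":-0.13,"finger_gap":0.075},{"z":-0.13,"finger_gap":0.075}]' > next.json && python3 drive.py next.json
echo '[{"x":0.06,"y":0.15,"yaw":30,"finger_gap":0.075},{"x":0.06,"y":0.15,"yaw":30,"finger_gap":0.075},{"x":0.06,"y":0.15,"yaw":30,"finger_gap":0.075},{"x":0.06,"y":0.15,"yaw":30,"finger_gap":0.075},{"x":0.06,"y":0.15,"yaw":30,"finger_gap":0.075}]' > next.json && python3 drive.py next.json
python3 go.py .684 -.0105 .2 45
```

```text
time: 19.62
ee_pos: [0.4328, -0.102, 0.0768]
tcp_rot: [180.0, 0.0, 90.0]
wrist_force: [-1.0, 0.4, 5.8]
opening: 0.0596
grasp_force: 55.7
time: 20.03
ee_pos: [0.4326, -0.1019, 0.0766]
tcp_rot: [-180.0, -0.0, 90.0]
wrist_force: [0.6, -0.1, 0.2]
opening: 0.0751
grasp_force: 0.0
time: 20.45
ee_pos: [0.4339, -0.1022, 0.2098]
tcp_rot: [179.7, 0.1, 90.0]
wrist_force: [0.8, -0.5, -1.6]
opening: 0.0749
grasp_force: 0.0
time: 20.87
ee_pos: [0.5864, -0.0397, 0.2016]
tcp_rot: [-179.7, 0.1, 59.7]
wrist_force: [0.1, -0.4, -0.8]
opening: 0.0752
grasp_force: 0.0
d [0.0745 0.0695 0.0011] turn 14.7 at [ 0.5864 -0.0397  0.2016] F [ 0.05 -0.38 -0.83] t 20.87
```

```bash
echo '[{"x":0.0745,"y":0.0695,"yaw":14.7,"finger_gap":0.075},{"x":0.0745,"y":0.0695,"yaw":14.7,"finger_gap":0.075},{"x":0.0745,"y":0.0695,"yaw":14.7,"finger_gap":0.075},{"x":0.0745,"y":0.0695,"yaw":14.7,"finger_gap":0.075},{"x":0.0745,"y":0.0695,"yaw":14.7,"finger_gap":0.075}]' > next.json && python3 drive.py next.json
echo '[{"finger_gap":0.075},{"finger_gap":0.075},{"finger_gap":0.075},{"finger_gap":0.075}]' > next.json && python3 drive.py next.json
python3 go.py .684 -.0105 .065 45
python3 - <<'E'
from h import *
im=bot.camera("wrist");cv2.imwrite("pics/w3.png",im)
for n,p in [("t3",(.684,-.0105,.09)),("d1",(.6864,-.0827,.102)),("d2",(.6087,-.0136,.102))]:print(n,proj("wrist",p))
E
```

```text
time: 21.28
ee_pos: [0.68, -0.012, 0.204]
tcp_rot: [-179.8, 0.2, 45.4]
wrist_force: [-0.5, -0.5, -0.5]
opening: 0.0749
grasp_force: 0.0
time: 21.62
ee_pos: [0.6796, -0.0127, 0.2076]
tcp_rot: [180.0, -0.0, 45.3]
wrist_force: [-0.0, -0.2, 1.0]
opening: 0.0749
grasp_force: 0.0
d [0.0045 0.0015 0.1426] turn 0.3 at [ 0.6796 -0.0127  0.2076] F [-0.03 -0.24  0.99] t 21.62
t3 [255.27097485 190.59480845]
d1 [326.20815541 259.3084701 ]
d2 [186.46809705 266.2338161 ]
```

View pics/w3.png

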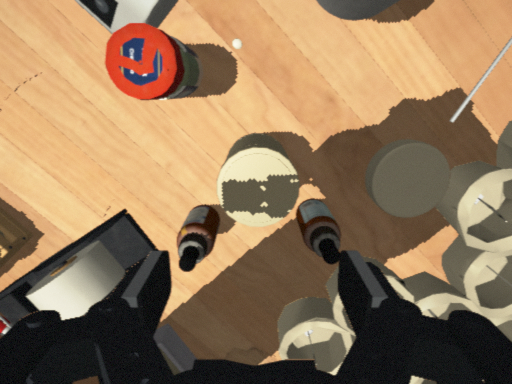

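The wrist view shows t3's lid at (259,187) and the droppers at (189,262) and (330,252). All three are a few pixels from prediction in the same direction, and the fingers have room. Picking t3.

```bash
echo '[{"x":0.005,"y":0.0015,"z":0.1,"finger_gap":0.075},{"x":0.005,"y":0.0015,"z":0.1,"finger_gap":0.075},{"x":0.005,"y":0.0015,"z":0.125,"finger_gap":0.075},{"x":0.005,"y":0.0015,"z":0.141,"finger_gap":0.075},{"x":0.005,"y":0.0015,"z":0.141,"finger_gap":0.075}]' > next.json && python3 drive.py next.json
echo '[{"finger_gap":0.075},{"finger_gap":0.075},{"finger_gap":0.05},{"finger_gap":0.05},{"finger_gap":0.05}]' > next.json && python3 drive.py next.json 50
echo '[{"finger_gap":0.05},{"z":-0.04,"finger_gap":0.05},{"z":-0.1,"finger_gap":0.05},{"z":-0.14,"finger_gap":0.05},{"z":-0.14,"finger_gap":0.05}]' > next.json && python3 drive.py next.json
echo '[{"finger_gap":0.05},{"finger_gap":0.05},{"finger_gap":0.05},{"finger_gap":0.05}]' > next.json && python3 drive.py next.json
for i in 1 2 3; do echo '[{"finger_gap":0.05}]' > next.json && python3 drive.py next.json | grep wrist;done; python3 go.py .43 .223 .205 90
```

```text
time: 22.08
ee_pos: [0.6818, -0.0098, 0.0603]
tcp_rot: [-179.7, 0.3, 45.3]
wrist_force: [-0.5, 0.6, 0.3]
opening: 0.0751
grasp_force: 0.0
time: 22.5
ee_pos: [0.6862, -0.0099, 0.0691]
tcp_rot: [179.8, -0.2, 45.3]
wrist_force: [-0.7, -1.2, 7.2]
opening: 0.0595
grasp_force: 54.6
time: 22.92
ee_pos: [0.6857, -0.0098, 0.2137]
tcp_rot: [179.7, -0.3, 45.3]
wrist_force: [0.4, -0.3, -3.1]
opening: 0.059
grasp_force: 58.9
time: 23.25
ee_pos: [0.684, -0.0098, 0.2029]
tcp_rot: [-179.8, 0.2, 45.3]
wrist_force: [-0.5, 0.2, -5.1]
opening: 0.0594
grasp_force: 58.9
wrist_force: [-0.9, 0.0, -4.9]
wrist_force: [0.2, 0.0, -5.2]
wrist_force: [-0.7, -0.0, -5.3]
d [-1.370e-02 -3.446e-01  2.000e-04] turn -44.7 at [ 0.6845 -0.0098  0.2048] F [-0.7  -0.01 -5.32] t 23.5
```

t3 is full (5.2 N), so it goes in the crate's left compartment. The wrist camera sticks out on the +tool-x side and would pass close to the press knob there. I'll turn to about yaw -120 over open space first.

```bash
echo '[{"x":-0.065,"y":-0.18,"finger_gap":0.05},{"x":-0.065,"y":-0.18,"finger_gap":0.05},{"x":-0.065,"y":-0.18,"finger_gap":0.05},{"x":-0.065,"y":-0.18,"finger_gap":0.05},{"x":-0.065,"y":-0.18,"finger_gap":0.05}]' > next.json && python3 drive.py next.json
echo '[{"x":-0.022,"y":-0.064,"yaw":-35,"finger_gap":0.05},{"x":-0.022,"y":-0.064,"yaw":-35,"finger_gap":0.05},{"x":-0.022,"y":-0.064,"yaw":-35,"finger_gap":0.05},{"x":-0.022,"y":-0.064,"yaw":-35,"finger_gap":0.05},{"x":-0.022,"y":-0.064,"yaw":-35,"finger_gap":0.05}]' > next.json && python3 drive.py next.json
echo '[{"yaw":-35,"finger_gap":0.05},{"yaw":-35,"finger_gap":0.05},{"yaw":-35,"finger_gap":0.05},{"yaw":-35,"finger_gap":0.05},{"yaw":-35,"finger_gap":0.05}]' > next.json && python3 drive.py next.json
echo '[{"yaw":-35,"finger_gap":0.05},{"yaw":-35,"finger_gap":0.05},{"yaw":-35,"finger_gap":0.05},{"yaw":-35,"finger_gap":0.05},{"yaw":-35,"finger_gap":0.05}]' > next.json && python3 drive.py next.json
echo '[{"yaw":-35,"finger_gap":0.05},{"yaw":-35,"finger_gap":0.05},{"yaw":-35,"finger_gap":0.05},{"yaw":-35,"finger_gap":0.05},{"yaw":-35,"finger_gap":0.05}]' > next.json && python3 drive.py next.json
echo '[{"yaw":-35,"finger_gap":0.05},{"yaw":-35,"finger_gap":0.05},{"yaw":-35,"finger_gap":0.05},{"yaw":-35,"finger_gap":0.05},{"yaw":-35,"finger_gap":0.05}]' > next.json && python3 drive.py next.json
echo '[{"yaw":-20,"finger_gap":0.05},{"yaw":-20,"finger_gap":0.05},{"yaw":-20,"finger_gap":0.05},{"yaw":-20,"finger_gap":0.05},{"yaw":-20,"finger_gap":0.05}]' > next.json && python3 drive.py next.json
python3 go.py .43 .223 .205 -120; python3 -c "
from h import *;print(bot.get_obs()['q'].round(0))"
```

```text
time: 23.92
ee_pos: [0.5077, 0.0717, 0.2057]
tcp_rot: [-179.9, 0.0, 45.3]
wrist_force: [-1.1, 0.4, -5.6]
opening: 0.0592
grasp_force: 60.5
time: 24.33
ee_pos: [0.4496, 0.1004, 0.2062]
tcp_rot: [179.9, -0.0, 80.7]
wrist_force: [-0.1, -0.0, -5.1]
opening: 0.0592
grasp_force: 60.7
time: 24.75
ee_pos: [0.45, 0.1001, 0.2058]
tcp_rot: [180.0, 0.0, 115.6]
wrist_force: [0.0, 0.5, -4.6]
opening: 0.0591
grasp_force: 60.7
time: 25.17
ee_pos: [0.45, 0.1001, 0.2058]
tcp_rot: [180.0, 0.0, 150.6]
wrist_force: [0.4, -0.2, -4.8]
opening: 0.0593
grasp_force: 60.7
time: 25.58
ee_pos: [0.45, 0.1001, 0.2058]
tcp_rot: [180.0, 0.0, -174.4]
wrist_force: [0.3, -0.9, -6.0]
opening: 0.0594
grasp_force: 60.7
time: 26.0
ee_pos: [0.45, 0.1001, 0.2058]
tcp_rot: [-180.0, 0.0, -139.4]
wrist_force: [-0.1, 0.1, -4.9]
opening: 0.0591
grasp_force: 60.7
time: 26.42
ee_pos: [0.45, 0.1001, 0.2058]
tcp_rot: [-180.0, 0.0, -119.9]
wrist_force: [0.6, 0.2, -5.0]
opening: 0.0593
grasp_force: 60.7
d [-0.0966  0.0787  0.0008] turn 0.1 at [0.45   0.1001 0.2058] F [ 0.58  0.19 -4.97] t 26.42
[ 13.  -8.  -8.  90.   0. -48.]
```

```bash
echo '[{"x":-0.0966,"y":0.0787,"finger_gap":0.05},{"x":-0.0966,"y":0.0787,"finger_gap":0.05},{"x":-0.0966,"y":0.0787,"finger_gap":0.05},{"x":-0.0966,"y":0.0787,"finger_gap":0.05},{"x":-0.0966,"y":0.0787,"finger_gap":0.05}]' > next.json && python3 drive.py next.json
echo '[{"z":0.02,"finger_gap":0.05},{"z":0.04,"finger_gap":0.05},{"z":0.06,"finger_gap":0.05},{"z":0.08,"finger_gap":0.05},{"z":0.08,"finger_gap":0.05}]' > next.json && python3 drive.py next.json
echo '[{"finger_gap":0.05},{"finger_gap":0.05},{"finger_gap":0.05}]' > next.json && python3 drive.py next.json
python3 go.py .43 .223 .077 -120
```

```text
time: 26.83
ee_pos: [0.429, 0.2249, 0.2055]
tcp_rot: [180.0, -0.0, -119.7]
wrist_force: [-0.5, -0.5, -4.9]
opening: 0.0593
grasp_force: 56.9
time: 27.25
ee_pos: [0.4282, 0.2212, 0.122]
tcp_rot: [179.8, -0.3, -119.9]
wrist_force: [-0.3, -0.6, -5.6]
opening: 0.0594
grasp_force: 57.4
time: 27.5
ee_pos: [0.4305, 0.223, 0.1274]
tcp_rot: [-179.9, 0.1, -119.8]
wrist_force: [0.7, -0.4, -4.0]
opening: 0.0593
grasp_force: 57.4
d [0.0003 0.0005 0.0504] turn 0.2 at [0.4305 0.223  0.1274] F [ 0.7  -0.37 -3.95] t 27.5
```

```bash
echo '[{"z":0.02,"finger_gap":0.05},{"z":0.035,"finger_gap":0.05},{"z":0.045,"finger_gap":0.05},{"z":0.045,"finger_gap":0.05},{"z":0.045,"finger_gap":0.05}]' > next.json && python3 drive.py next.json
echo '[{"finger_gap":0.05},{"z":0.002,"finger_gap":0.05},{"z":0.004,"finger_gap":0.05},{"z":0.004,"finger_gap":0.05},{"z":0.004,"finger_gap":0.05}]' > next.json && python3 drive.py next.json
echo '[{"z":0.002,"finger_gap":0.05},{"z":0.003,"finger_gap":0.05},{"z":0.003,"finger_gap":0.05},{"z":0.003,"finger_gap":0.05}]' > next.json && python3 drive.py next.json
```

```text
time: 27.92
ee_pos: [0.4298, 0.223, 0.0813]
tcp_rot: [-180.0, 0.0, -119.7]
wrist_force: [1.0, -0.4, -4.8]
opening: 0.0594
grasp_force: 57.4
time: 28.33
ee_pos: [0.4303, 0.2234, 0.0778]
tcp_rot: [-179.9, 0.1, -119.7]
wrist_force: [0.1, 1.2, 1.9]
opening: 0.0594
grasp_force: 57.9
time: 28.67
ee_pos: [0.4305, 0.224, 0.0775]
tcp_rot: [-179.9, 0.2, -119.7]
wrist_force: [-9.4, -0.2, 25.7]
opening: 0.0591
grasp_force: 59.7
```

```bash
echo '[{"z":-0.003,"finger_gap":0.05},{"z":-0.003,"finger_gap":0.05},{"z":-0.003,"finger_gap":0.05}]' > next.json && python3 drive.py next.json
echo '[{"finger_gap":0.062},{"finger_gap":0.07},{"finger_gap":0.075},{"finger_gap":0.075},{"finger_gap":0.075}]' > next.json && python3 drive.py next.json
echo '[{"z":-0.13,"finger_gap":0.075},{"z":-0.13,"finger_gap":0.075},{"z":-0.13,"finger_gap":0.075},{"z":-0.13,"finger_gap":0.075},{"z":-0.13,"finger_gap":0.075}]' > next.json && python3 drive.py next.json
echo '[{"x":0.14,"finger_gap":0.075},{"x":0.14,"finger_gap":0.075},{"x":0.14,"finger_gap":0.075},{"x":0.14,"finger_gap":0.075},{"x":0.14,"finger_gap":0.075}]' > next.json && python3 drive.py next.json
python3 go.py .28 .02 .2 -120
python3 - <<'E'
from h import *
a=cv2.resize(bot.camera("top")[90:290,160:400],None,fx=1.66,fy=1.66);b=cv2.resize(bot.camera("side")[100:300,140:380],None,fx=1.66,fy=1.66)
cv2.imwrite("pics/end.png",np.hstack([a,b]))
E
```

```text
time: 28.92
ee_pos: [0.43, 0.2233, 0.0776]
tcp_rot: [-180.0, 0.1, -119.7]
wrist_force: [-2.8, 1.4, 8.0]
opening: 0.0593
grasp_force: 58.2
time: 29.33
ee_pos: [0.4296, 0.2229, 0.0766]
tcp_rot: [180.0, -0.0, -119.7]
wrist_force: [-0.0, 0.1, 0.9]
opening: 0.0749
grasp_force: 0.0
time: 29.75
ee_pos: [0.4308, 0.2236, 0.2099]
tcp_rot: [-179.8, 0.3, -119.7]
wrist_force: [0.0, -1.4, -0.1]
opening: 0.075
grasp_force: 0.0
time: 30.17
ee_pos: [0.3585, 0.0992, 0.2057]
tcp_rot: [180.0, -0.1, -119.9]
wrist_force: [-0.4, -0.0, 1.0]
opening: 0.0755
grasp_force: 0.0
d [0.1078 0.0287 0.0059] turn 0.1 at [0.3585 0.0992 0.2057] F [-0.43 -0.04  0.96] t 30.17
```

View pics/end.png

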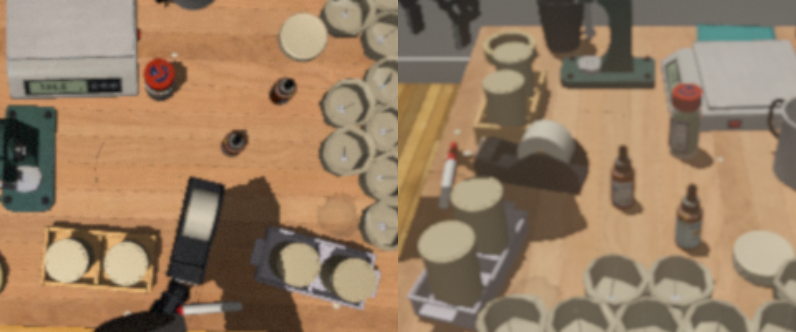

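The final picture shows all four lids inside their compartments: crate at (68,260) and (125,262), tray at (299,264) and (355,278). The jar and both droppers stand untouched. Each tin also met its floor at pick height plus 8 mm, so I'm handing in.

```bash
echo '[{"finger_gap":0.075},{"finger_gap":0.075},{"finger_gap":0.075}]' > next.json && python3 drive.py next.json; python3 -c "
from h import *;print(bot.job_done())"
```

```text
time: 30.52
ee_pos: [0.3605, 0.102, 0.2063]
tcp_rot: [180.0, -0.0, -119.7]
wrist_force: [0.2, 0.4, 0.3]
opening: 0.075
grasp_force: 0.0
the job is handed in; nothing more can be done
None
```

I handed the job in at 30.5 s (no verdict came back): the two full tins stand in the crate and the two empty ones in the tray, and in the final pictures the jar and bottles stand undisturbed.

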